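# Press the blue pliers into their foam pocket

### The arm

A 6-joint arm with a two-finger parallel gripper is mounted at the origin on a cart in front of the work surface, level with it; the furniture and walls round the work are solid. World frame = base frame: x ahead of the robot, y to its left, z up, the work surface at z = 0. Lengths are in mm, angles in rad, forces in N, time in s.
With the tool pointing down it reaches from about 275 to 1000 mm from the base axis. Payload 8.4 kg.
Tool frame: the origin (TCP) lies midway between the tips of the shut fingers; the grasp point (between the pads) lies behind it (robot.grip_depth is the z of the grasp point in the tool frame, in mm); z points along the fingers, y is the direction in which the jaws open and shut (so a half turn about z gives the same grasp; the last joint's range is limited). The gripper opens to 85 mm and grips with 20 to 120 N. Pads are 22 mm wide; open, the fingers measure 114 mm over their backs; the gripper's body (76 mm by 85 mm) begins 54 mm behind the grasp point. The pads swing forward as they close: fully open they stand 13 mm farther back than shut.
Start: joints at [1.293, 0.353, 1.633, -0, 1.155, -0.002], TCP at [170.196, 601.383, 231.281] pointing down, gripper open.
Joint ranges: [-2.63, 2.63], [-0.92, 2.1], [0.06, 2.66], [-1.3, 4.44], [0, 2.69], [-3.02, 3.02]. Speed limits (rad/s): [2.22, 2.22, 2.79, 3.14, 3.14, 3.14].

### API

Orientations are given as a rotation vector (axis times angle).
In Python, from bench import robot gives the robot as it stands.
- The arm moves only by the tool servo_tool, never from a script. Its argument "steps" is a list that holds one entry, the list of rows, each a list of 6 numbers: the shift along the tool's x, y, z each as a share of 10 cm, from -1 to 1, then the turn, a rotation vector about the tool's x, y, z each as a share of 180 degrees, from -1 to 1. A call has exactly 8 rows; each row is the pose to reach, as a shift and turn from the pose commanded when the call began, along the tool's axes at that moment, turning the shorter way round; what a row does not reach only later rows make up. A row lasts 1/10 s, in which the tool goes at most 50 mm and 8.59 degrees, less where a joint would pass 70% of its speed; a pose out of reach is approached as far as the arm can. A call with a number of a shift or a turn outside -1 to 1 is refused whole. A call with a gripper value outside its range is refused whole. "grip" is the opening, from -1 (shut) to 1 (fully open), set as the call begins (left out, the last holds). The fingers move at their own pace and stop on an object; "grip_force" is the grip in N (left out, the last holds). Time passes only in rows, so rows that repeat a pose let the fingers close, or fill a call up. It gives the time, the measured TCP pose, the force and the opening at its end, in the units of the state.
- robot.read_state(): the state, without advancing time (a new reading comes with each control period).
- robot.get_image(name): name is "side" or "top" or "wrist"; returns a dict with "color" (384x512x3 uint8, blue, green, red), "K" (3x3 intrinsics, pixels), "rvec" (rotation vector, rad) and "tvec" (3), from world to camera coordinates, as OpenCV has them; the wrist camera has in their place "T_tool_cam" (4x4, takes a point from camera to tool coordinates, whose origin is the TCP and whose axes are the flange's). Camera axes: x right, y down, z forward; pixel columns grow to the right and rows downward; lengths in mm; the calibration is good to about 2 mm. A picture is of the moment at which its call begins: read the wrist's pose just before it. There is no depth.
- robot.job_done(): hands the job in, once; it reports no verdict.
The state is a dict: "t": time; "joint_positions": joint angles; "qvel": joint speeds; "joint_efforts": joint torques, N m; "eef_pos": TCP position; "eef_rot": TCP orientation; "wrist_force": force on the tool from outside, world axes, zero at the start; "torque": the same for the moment, N m; "grip_width": finger opening in mm.
Only numpy, scipy, OpenCV 4.12 (cv2) and the standard library are available. Lean on these libraries where they do the work, as an engineer would, in place of code of your own. Each camera call takes 0.05 s, during which the arm holds its last target.

### The job

Put the blue-handled pliers back into their empty cut-out in the black foam tool tray, nose in the narrow end, and press them down until they lie flat on the bottom along their whole length. Leave the red-handled pliers where they are.

Things in the scene. Friction and masses are not known exactly. Their poses are not given: they have to be found in the camera images.
- blue_pliers_waist (a point): Blue-gripped pliers, 194 mm long, 57 wide, 14 thick, 0.22 kg, rigid, loose on the bench. Point: the waist by the pivot, the best grip from above (35 mm wide over a pad), on the centre line, 7 mm above the underside. Axes: z up, +y to the handle ends (117 mm off), -y to the nose tip (77 mm off). Half-width 5 mm at the tip, 17 at y = -13, 21 at +20, 28 from +58 on. Centre of mass at y = +19.
- blue_pliers_handles (a point): Point of the blue pliers midway between the handles, 80 mm from the waist point towards the handle ends, 7 mm above the underside, same axes; shows whether that end is down. The handles are two bars 14 to 28 mm either side of the centre line, with a gap between (fingers a little apart push on both); their tops are 14 mm above the underside.
- pocket (a point): Empty cut-out in a fixed tray of black foam (182x248 mm, 25 high); its green floor is 10 mm over the bench, foam top 24. Point: where the waist of the seated pliers lies, 7 mm over the floor. +y to the wide end (handles), -y to the tapered end (nose). 5 mm play all round. Finger scoop y -30 to +40, 54 mm to each side. Springy lips at y +60 to +80 hold the handles up until pushed (2 to 8 N).
- red_pliers_waist (a point): The same point and axes on a second pair of pliers of the same shape but with red grips, loose on the bench; it stays where it is.
Things that resemble listed ones, but are neither listed nor needed, are in the scene too. There is more than one size of the part that bears blue_pliers_waist; the job needs the larger.

How it is judged:
By the outcome, as a careful person would: the job done as asked, in the order asked, and still so for the second after the job is handed in, with the robot touching nothing.
It also fails if it takes over 45 s, if anything falls off the work surface, if the arm or the gripper's body presses on something with over 40 N, if the wrist force passes 120 N, or if a joint passes its speed limit or range.

## Working session

There is one attempt and no reset: what is moved stays moved. The work goes in short steps, Python scripts to look and compute and a tool call to move; the robot and the scene stay as the last step left them, time stands still between calls to the robot, and variables do not carry over. Pictures are saved under pics/ and viewed, and the job is handed in when it is done.

Besides the shell and the picture viewer there is one more tool, called as name(argument=value, ...), one argument or row to a line, values as JSON. servo_tool: Moves the arm, as the interface text tells. Its arguments: {"type":"object","properties":{"steps":{"type":"array"},"grip":{"type":"number"},"grip_force":{"type":"number"}},"required":["steps"]}

```bash
mkdir -p pics; ls; python3 - <<'E'
from bench import robot
import cv2
print(robot.read_state(), robot.grip_depth)
for n in ("top","side","wrist"):
    d=robot.get_image(n); cv2.imwrite(f"pics/{n}0.png",d["color"])
    print(n,{k:v for k,v in d.items() if k!="color"})
E
```

```text
pics
{'t': 0.0, 'joint_positions': array([ 1.29262981e+00,  3.53634356e-01,  1.63411938e+00,  1.80512342e-05,
        1.15520630e+00, -2.37159100e-03]), 'qvel': array([-4.26494185e-05, -2.60126968e-04,  7.37338901e-04,  6.11379380e-04,
        1.42508405e-03, -1.97354803e-03]), 'joint_efforts': array([ 3.76942131e-03, -6.05241108e+01, -3.42081392e+01,  2.85758806e-04,
        9.13227821e-03,  4.52405388e-06]), 'eef_pos': array([170.04371788, 600.93637983, 230.57661095]), 'eef_rot': array([-4.31828696e-01, -3.11156231e+00,  2.12300658e-03]), 'wrist_force': array([-1.07452691, -0.97680642, -0.45555759]), 'torque': array([0.00493379, 0.02074505, 0.01273967]), 'grip_width': 85.40305341521517} -18.700000000000003
top {'K': array([[461.56227237,   0.        , 259.69734628],
       [  0.        , 461.56227237, 197.20972563],
       [  0.        ,   0.        ,   1.        ]]), 'rvec': array([ 2.14293315, -2.18174272,  0.13593086]), 'tvec': array([  67.65158906,  485.11434246, 1082.82249982])}
side {'K': array([[353.77613418,   0.        , 254.25255943],
       [  0.        , 353.77613418, 194.79916882],
       [  0.        ,   0.        ,   1.        ]]), 'rvec': array([ 2.25204322, -0.24397146,  0.12640161]), 'tvec': array([-452.31089927,  145.9773169 ,  792.64666427])}
wrist {'K': array([[310.22067944,   0.        , 256.54861611],
       [  0.        , 310.22067944, 187.69952131],
       [  0.        ,   0.        ,   1.        ]]), 'T_tool_cam': array([[-1.01009935e-03, -9.59584315e-01, -2.81419476e-01,
         7.09390997e+01],
       [ 9.99999460e-01, -9.00578887e-04, -5.18505101e-04,
         1.47048711e+00],
       [ 2.44108923e-04, -2.81419848e-01,  9.59584707e-01,
        -1.42140445e+02],
       [ 0.00000000e+00,  0.00000000e+00,  0.00000000e+00,
         1.00000000e+00]])}
```

View pics/top0.png

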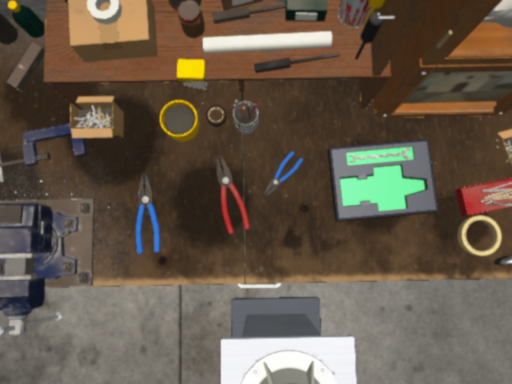

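View pics/side0.png

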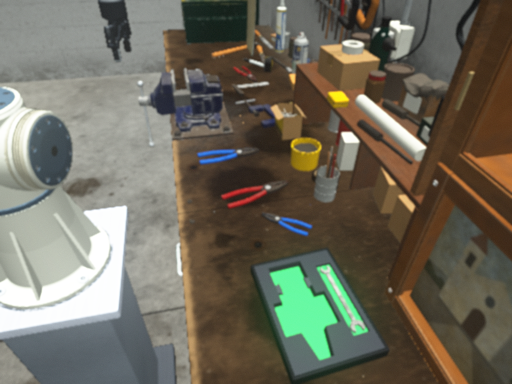

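View pics/wrist0.png

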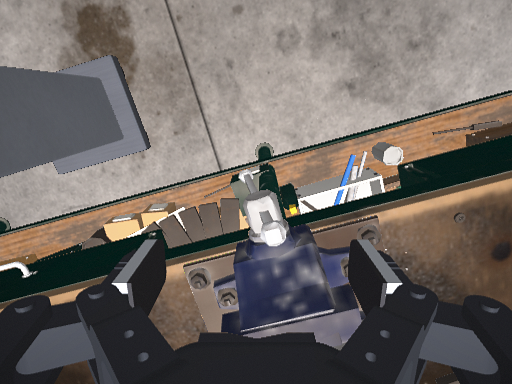

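```bash
cat > h.py <<'E'
import numpy as np, cv2
from scipy.spatial.transform import Rotation as R
def ray_plane(d,uv,z):
    Rm=cv2.Rodrigues(np.array(d["rvec"]))[0]; t=np.array(d["tvec"]).reshape(3)
    c=-Rm.T@t
    r=Rm.T@np.linalg.inv(d["K"])@np.array([uv[0],uv[1],1.])
    return c+r*(z-c[2])/r[2]
def proj(d,p):
    return cv2.projectPoints(np.array(p,float).reshape(-1,1,3),np.array(d["rvec"]),np.array(d["tvec"]),d["K"],None)[0].reshape(-1,2)
E
python3 - <<'E'
from bench import robot
from h import *
d=robot.get_image("top"); im=d["color"]
a=cv2.resize(im[165:265,100:230],None,fx=6,fy=6,interpolation=cv2.INTER_CUBIC)
b=cv2.resize(im[130:230,320:450],None,fx=6,fy=6,interpolation=cv2.INTER_CUBIC)
cv2.imwrite("pics/a.png",a);cv2.imwrite("pics/b.png",b)
hsv=cv2.cvtColor(im,cv2.COLOR_BGR2HSV)
g=cv2.inRange(hsv,(50,120,120),(80,255,255)); 
n,l,s,c=cv2.connectedComponentsWithStats(g)
for i in range(1,n):
    if s[i,4]>100: print("green",s[i],c[i],ray_plane(d,c[i],10))
bl=cv2.inRange(hsv,(100,150,90),(125,255,255))
n,l,s,c=cv2.connectedComponentsWithStats(bl)
for i in range(1,n):
    if s[i,4]>30: print("blue",s[i],c[i],ray_plane(d,c[i],10))
for uv in [(145,176),(139,252),(157,251),(148,205),(223,158),(240,232),(331,149),(429,140),(437,211),(339,220)]:
    print(uv,ray_plane(d,uv,10 if uv[0]<300 else 24).round(1))
E
```

```text
green [353 147  50   8 160] [379.8125 150.725 ] [ 599.49779349 -241.53527595   10.        ]
green [355 157  50   6 151] [381.07284768 159.60264901] [ 577.03655113 -243.55446531   10.        ]
green [ 341  165   84   45 2264] [382.4085689  188.01236749] [ 505.97127739 -243.31244651   10.        ]
blue [275 152  19  26 107] [283.41121495 163.88785047] [570.44057375  -1.32264368  10.        ]
blue [280 159  23  23 103] [291.30097087 170.2038835 ] [554.26927727 -20.411556    10.        ]
blue [136 205   8  49 251] [139.01992032 228.59760956] [416.98067935 353.04189155  10.        ]
blue [148 204  12  48 264] [154.4280303  227.21212121] [419.67099901 315.72320763  10.        ]
(145, 176) [546.1 340.   10. ]
(139, 252) [360.6 352.4  10. ]
(157, 251) [362.2 309.   10. ]
(148, 205) [474.2 331.9  10. ]
(223, 158) [587.8 147.8  10. ]
(240, 232) [404.3 108.2  10. ]
(331, 149) [ 602.8 -118.1   24. ]
(429, 140) [ 621.2 -360.2   24. ]
(437, 211) [ 445.7 -368.6   24. ]
(339, 220) [ 428.2 -131.    24. ]
```

View pics/a.png

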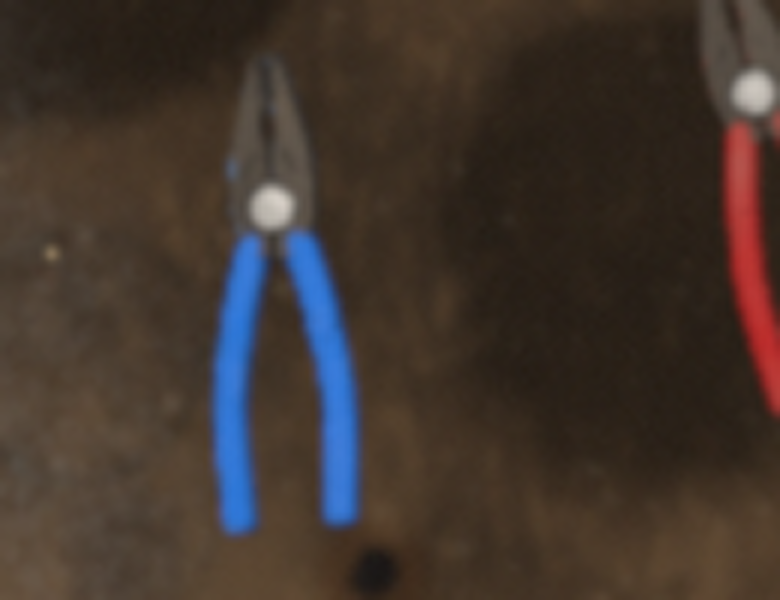

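View pics/b.png

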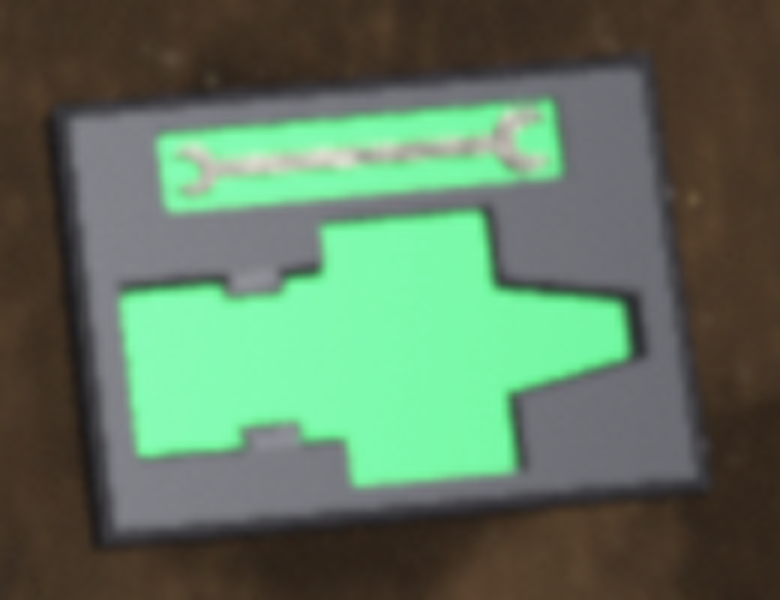

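```bash
python3 - <<'E'
from bench import robot
from h import *
d=robot.get_image("top")
f=lambda p,o:((p[0]+.5)/6-.5+o[0],(p[1]+.5)/6-.5+o[1])
A=(100,165);B=(320,130)
for n,p,z in [("tip",(268,58),7),("pivot",(271,207),14),("hl",(240,533),7),("hr",(341,525),7),("jl",(232,190),7),("jr",(314,190),7)]:
    print(n,ray_plane(d,f(p,A),z).round(1))
for n,p,z in [("wideTL",(120,292),24),("wideBL",(136,458),24),("scTL",(321,228),24),("scBL",(354,488),24),("scBR",(519,471),10),("scTR",(486,211),10),("noseT",(628,299),10),("noseB",(633,357),10),("lipTL",(225,290),24),("lipTR",(283,285),24),("lipBL",(245,432),24),("lipBR",(300,425),24),
 ("trTL",(66,118),24),("trTR",(646,65),24),("trBR",(700,485),24),("trBL",(110,535),24)]:
    print(n,ray_plane(d,f(p,B),z).round(1))
E
```

```text
tip [551.  342.7   7. ]
pivot [488.4 339.   14. ]
hl [357.1 351.7   7. ]
hr [359.6 311.    7. ]
jl [496.5 356.7   7. ]
jr [495.9 323.2   7. ]
wideTL [ 529.9 -136.3   24. ]
wideBL [ 462.1 -140.1   24. ]
scTL [ 554.8 -219.2   24. ]
scBL [ 448.5 -227.4   24. ]
scBR [ 455.4 -298.8   10. ]
scTR [ 563.3 -291.2   10. ]
noseT [ 525.5 -347.7   10. ]
noseB [ 501.5 -348.3   10. ]
lipTL [ 529.9 -179.    24. ]
lipTR [ 531.6 -202.6   24. ]
lipBL [ 471.9 -184.5   24. ]
lipBR [ 474.3 -206.9   24. ]
trTL [ 602.2 -117.    24. ]
trTR [ 620.3 -355.8   24. ]
trBR [ 447.2 -366.9   24. ]
trBL [ 431.3 -128.5   24. ]
```

```bash
cat >> h.py <<'E'
def goal(jaw_deg):
    a=np.deg2rad(jaw_deg); y=np.array([np.cos(a),np.sin(a),0]); z=np.array([0,0,-1.]); x=np.cross(y,z)
    return np.stack([x,y,z],1)
def delta(s,p,jaw_deg):
    Rm=R.from_rotvec(s["eef_rot"]).as_matrix(); 
    sh=Rm.T@(np.array(p)-s["eef_pos"]); w=R.from_matrix(Rm.T@goal(jaw_deg)).as_rotvec()
    yv=Rm[:,1]
    print("pos",s["eef_pos"].round(1),"jaw",np.rad2deg(np.arctan2(yv[1],yv[0])).round(2),"tilt",Rm[:,2].round(4),"t",round(s["t"],2),"q",s["joint_positions"].round(2))
    print("shift/100",(sh/100).round(3),"turn/pi",(w/np.pi).round(4))
E
python3 - <<'E'
from bench import robot
from h import *
delta(robot.read_state(),[474,338,231],93.36)
E
```

```text
pos [170.1 601.2 230.9] jaw 74.2 tilt [-2.e-04 -6.e-04 -1.e+00] t 0.25 q [ 1.29  0.35  1.63 -0.    1.16 -0.  ]
shift/100 [-3.640e+00 -1.705e+00  1.000e-03] turn/pi [-0.0002 -0.     -0.1064]
```

servo_tool(
  steps=[
    [[-0.2,-0.1,-0.3,0,0,0],[-0.5,-0.25,-0.6,0,0,-0.03],[-0.9,-0.45,-0.6,0,0,-0.06],[-1,-0.5,-0.6,0,0,-0.1064],[-1,-0.5,-0.6,0,0,-0.1064],[-1,-0.5,-0.6,0,0,-0.1064],[-1,-0.5,-0.6,0,0,-0.1064],[-1,-0.5,-0.6,0,0,-0.1064]],
  ],
  grip=1,
)

```text
t: 1.05
eef_pos: [252.0, 526.6, 291.0]
eef_rot: [0.09, -3.14, 0.0]
wrist_force: [-0.2, 0.2, -0.3]
grip_width: 85.2
```

```bash
python3 - <<'E'
from bench import robot
from h import *
delta(robot.read_state(),[474,338,231],93.36)
E
```

```text
pos [252.  526.6 291. ] jaw 93.3 tilt [-3.e-04 -3.e-04 -1.e+00] t 1.05 q [ 1.12  0.24  1.66  0.    1.25 -0.51]
shift/100 [-2.108 -2.011  0.599] turn/pi [-0.0001 -0.0001 -0.0003]
```

servo_tool(
  steps=[
    [[-0.3,-0.3,0,0,0,0],[-0.6,-0.6,0,0,0,0],[-0.9,-0.9,0,0,0,0],[-1,-1,0,0,0,0],[-1,-1,0,0,0,0],[-1,-1,0,0,0,0],[-1,-1,0,0,0,0],[-1,-1,0,0,0,0]],
  ],
)

```text
t: 1.85
eef_pos: [357.6, 432.9, 291.2]
eef_rot: [0.094, -3.14, -0.0]
wrist_force: [0.5, 0.5, 0.8]
grip_width: 85.3
```

servo_tool(
  steps=[
    [[-0.3,-0.3,0.2,0,0,0],[-0.6,-0.6,0.5,0,0,0],[-0.9,-0.9,0.8,0,0,0],[-1,-1,1,0,0,0],[-1,-1,1,0,0,0],[-1,-1,1,0,0,0],[-1,-1,1,0,0,0],[-1,-1,1,0,0,0]],
  ],
)

```text
t: 2.65
eef_pos: [464.0, 339.5, 192.6]
eef_rot: [-0.094, 3.139, 0.002]
wrist_force: [-0.1, 0.4, 0.1]
grip_width: 85.4
```

```bash
cat >> h.py <<'E'
def wristcam(s,d):
    T=np.eye(4); T[:3,:3]=R.from_rotvec(s["eef_rot"]).as_matrix(); T[:3,3]=s["eef_pos"]
    M=np.linalg.inv(T@d["T_tool_cam"]); d["rvec"]=cv2.Rodrigues(M[:3,:3])[0].ravel(); d["tvec"]=M[:3,3]; return d
def frame(o,yang,pts):
    a=np.deg2rad(yang); y=np.array([np.cos(a),np.sin(a),0]); x=np.cross(y,[0,0,1.])
    return np.array([np.array(o)+p[0]*x+p[1]*y+np.array([0,0,p[2]]) for p in pts])
PL=[(0,-77,0),(17,-13,0),(21,20,0),(28,58,0),(28,117,0),(-28,117,0),(-28,58,0),(-21,20,0),(-17,-13,0)]
E
python3 - <<'E'
from bench import robot
from h import *
s=robot.read_state(); delta(s,[474,338,1],93.36)
d=wristcam(s,robot.get_image("wrist")); im=d["color"].copy()
cv2.imwrite("pics/w1raw.png",im)
q=proj(d,frame([474.1,338.2,7],-176.64,PL))
cv2.polylines(im,[q.round().astype(int)],True,(0,255,255),1)
cv2.imwrite("pics/w1.png",im)
E
```

```text
pos [464.  339.5 192.6] jaw 93.43 tilt [ 0.0016  0.0014 -1.    ] t 2.65 q [ 0.63  0.32  1.78  0.    1.04 -1.  ]
shift/100 [-0.096 -0.023  1.916] turn/pi [0.0004 0.0005 0.0004]
```

View pics/w1.png

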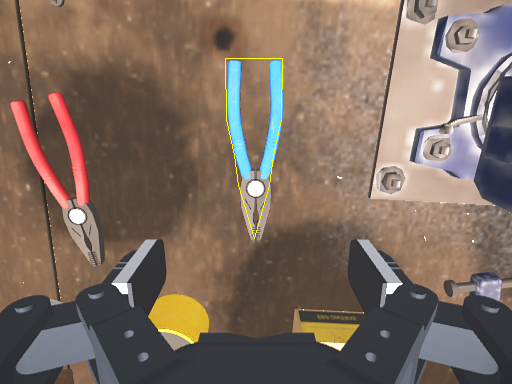

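The overlay sits on the pliers: tip near (256,238), waist about (256,180). I'll descend now.

servo_tool(
  steps=[
    [[-0.096,-0.015,0.3,0,0,0],[-0.096,-0.015,0.6,0,0,0],[-0.096,-0.015,0.9,0,0,0],[-0.096,-0.015,1,0,0,0],[-0.096,-0.015,1,0,0,0],[-0.096,-0.015,1,0,0,0],[-0.096,-0.015,1,0,0,0],[-0.096,-0.015,1,0,0,0]],
  ],
)

```text
t: 3.5
eef_pos: [474.6, 337.7, 92.7]
eef_rot: [-0.092, 3.138, 0.002]
wrist_force: [-0.2, 0.1, 0.7]
grip_width: 85.2
```

servo_tool(
  steps=[
    [[0,0,0.2,0,0,0],[0,0,0.4,0,0,0],[0,0,0.6,0,0,0],[0,0,0.72,0,0,0],[0,0,0.72,0,0,0],[0,0,0.72,0,0,0],[0,0,0.72,0,0,0],[0,0,0.72,0,0,0]],
  ],
)

```text
t: 4.3
eef_pos: [474.4, 337.5, 20.3]
eef_rot: [-0.092, 3.139, 0.001]
wrist_force: [-0.3, 0.8, 0.3]
grip_width: 85.2
```

```bash
python3 - <<'E'
from bench import robot
from h import *
s=robot.read_state(); delta(s,[474.1,338.2,1],93.36)
d=robot.get_image("wrist"); cv2.imwrite("pics/w2.png",d["color"])
d=robot.get_image("side"); cv2.imwrite("pics/s2.png",cv2.resize(d["color"][100:240,150:330],None,fx=4,fy=4))
E
```

```text
pos [474.4 337.5  20.3] jaw 93.35 tilt [ 1.3e-03  9.0e-04 -1.0e+00] t 4.3 q [ 0.62  0.56  1.87 -0.    0.71 -1.01]
shift/100 [0.003 0.007 0.193] turn/pi [ 0.0003  0.0004 -0.0001]
```

View pics/w2.png

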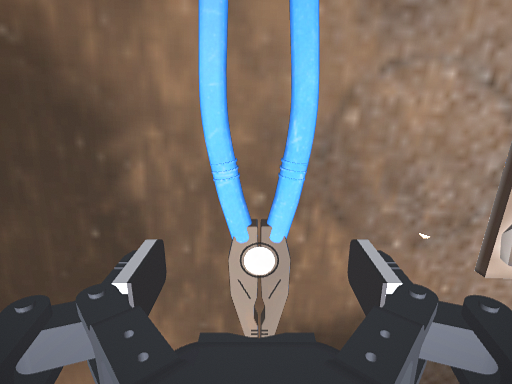

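View pics/s2.png

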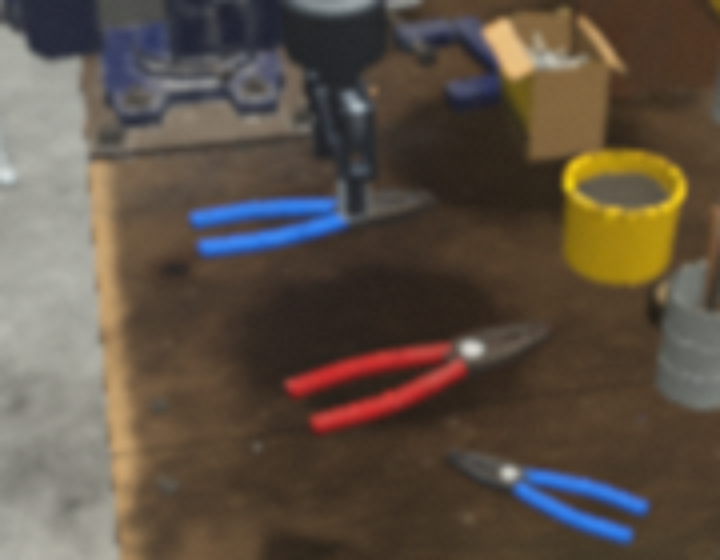

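servo_tool(
  steps=[
    [[0,0.005,0.05,0,0,0],[0,0.005,0.1,0,0,0],[0,0.005,0.15,0,0,0],[0,0.005,0.19,0,0,0],[0,0.005,0.19,0,0,0],[0,0.005,0.19,0,0,0],[0,0.005,0.19,0,0,0],[0,0.005,0.19,0,0,0]],
  ],
)

```text
t: 5.2
eef_pos: [473.9, 337.7, 0.5]
eef_rot: [-0.092, 3.14, 0.0]
wrist_force: [-0.2, 0.5, -0.0]
grip_width: 85.4
```

servo_tool(
  steps=[
    [[0,0,0,0,0,0],[0,0,0,0,0,0],[0,0,0,0,0,0],[0,0,0,0,0,0],[0,0,0,0,0,0],[0,0,0,0,0,0],[0,0,0,0,0,0],[0,0,0,0,0,0]],
  ],
  grip=-1,
  grip_force=60,
)

```text
t: 6.0
eef_pos: [473.8, 337.7, 0.9]
eef_rot: [0.091, -3.14, -0.0]
wrist_force: [-2.0, -0.5, 7.3]
grip_width: 32.6
```

```bash
python3 - <<'E'
from bench import robot
from h import *
s=robot.read_state(); delta(s,[474.1,338.2,1],93.36); print(s["wrist_force"],s["grip_width"])
d=robot.get_image("wrist"); cv2.imwrite("pics/w3.png",d["color"])
E
```

```text
pos [473.8 337.7   0.9] jaw 93.33 tilt [-0.e+00  2.e-04 -1.e+00] t 6.0 q [ 0.62  0.59  1.87  0.    0.68 -1.01]
shift/100 [-0.004  0.004 -0.001] turn/pi [ 0.0001 -0.     -0.0002]
[-1.98710382 -0.48006229  7.2767972 ] 32.61814331515728
```

View pics/w3.png

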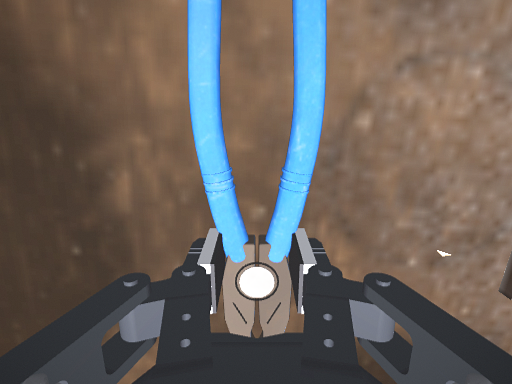

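Gripped at the waist (pivot at (257,282), both pads on the sides, width 32.6). Lifting.

servo_tool(
  steps=[
    [[0,0,-0.1,0,0,0],[0,0,-0.3,0,0,0],[0,0,-0.5,0,0,0],[0,0,-0.7,0,0,0],[0,0,-0.9,0,0,0],[0,0,-1,0,0,0],[0,0,-1,0,0,0],[0,0,-1,0,0,0]],
  ],
)

```text
t: 6.85
eef_pos: [473.5, 337.4, 99.8]
eef_rot: [0.092, -3.14, 0.0]
wrist_force: [0.2, 0.6, -2.5]
grip_width: 32.0
```

```bash
python3 - <<'E'
from bench import robot
from h import *
s=robot.read_state(); delta(s,[506,-263.5,100],4.6); print(s["wrist_force"],s["grip_width"])
d=wristcam(s,robot.get_image("wrist")); cv2.imwrite("pics/w4.png",d["color"])
e=robot.get_image("side"); cv2.imwrite("pics/s4.png",cv2.resize(e["color"][60:240,130:330],None,fx=4,fy=4)[:600])
E
```

```text
pos [473.5 337.4  99.8] jaw 93.35 tilt [-4.e-04 -3.e-04 -1.e+00] t 6.85 q [ 0.62  0.44  1.83 -0.    0.87 -1.01]
shift/100 [ 0.027 -6.018 -0.   ] turn/pi [-2.000e-04 -0.000e+00  4.931e-01]
[ 0.19151003  0.61866778 -2.53122695] 32.04889846847421
```

View pics/w4.png

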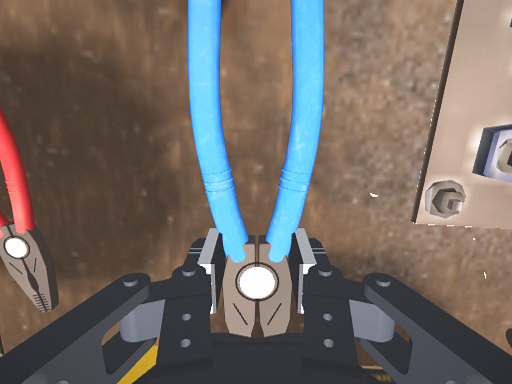

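View pics/s4.png

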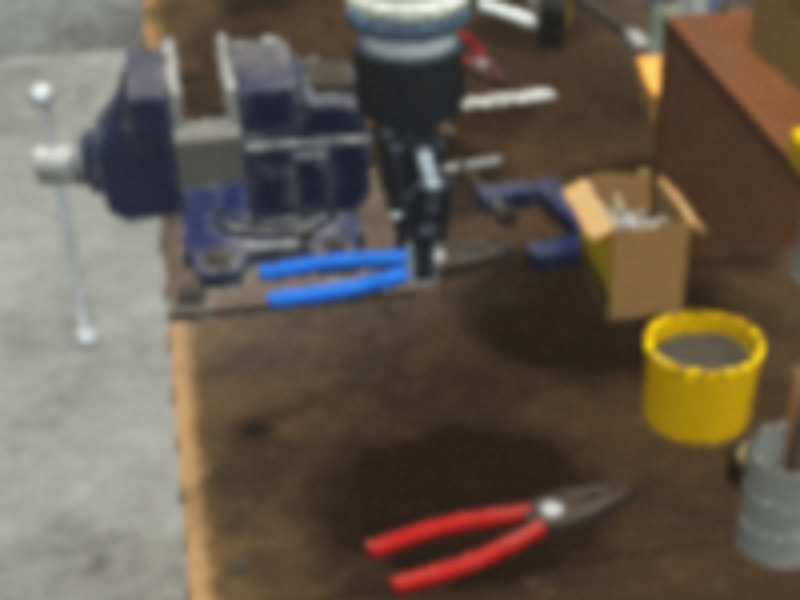

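servo_tool(
  steps=[
    [[0,-0.1,-0.1,0,0,0.02],[0,-0.25,-0.2,0,0,0.06],[0,-0.4,-0.3,0,0,0.1],[0,-0.55,-0.3,0,0,0.14],[0,-0.7,-0.3,0,0,0.18],[0,-0.85,-0.3,0,0,0.21],[0,-0.95,-0.3,0,0,0.24],[0,-1,-0.3,0,0,0.25]],
  ],
)

```text
t: 7.75
eef_pos: [479.1, 236.8, 129.3]
eef_rot: [-1.121, -2.933, 0.002]
wrist_force: [-0.6, 0.2, -2.7]
grip_width: 32.4
```

```bash
python3 - <<'E'
from bench import robot
from h import *
s=robot.read_state(); delta(s,[506,-263.5,130],4.6); print(s["wrist_force"],s["grip_width"])
E
```

```text
pos [479.1 236.8 129.3] jaw 48.17 tilt [-1.7e-03 -9.0e-04 -1.0e+00] t 7.75 q [ 0.46  0.34  1.92 -0.    0.89 -0.38]
shift/100 [-3.537e+00 -3.548e+00 -2.000e-03] turn/pi [-0.0006  0.      0.2421]
[-0.56489316  0.19770145 -2.71347226] 32.381216154921766
```

servo_tool(
  steps=[
    [[-0.1,-0.1,0,0,0,0],[-0.25,-0.25,0,0,0,0],[-0.4,-0.4,0,0,0,0],[-0.55,-0.55,0,0,0,0],[-0.7,-0.7,0,0,0,0],[-0.85,-0.85,0,0,0,0],[-0.95,-0.95,0,0,0,0],[-1,-1,0,0,0,0]],
  ],
)

```text
t: 8.55
eef_pos: [487.8, 95.4, 130.1]
eef_rot: [-1.116, -2.936, 0.0]
wrist_force: [-0.1, 0.4, -2.1]
grip_width: 32.1
```

servo_tool(
  steps=[
    [[-0.1,-0.1,0,0,0,0],[-0.25,-0.25,0,0,0,0],[-0.4,-0.4,0,0,0,0],[-0.55,-0.55,0,0,0,0],[-0.7,-0.7,0,0,0,0],[-0.85,-0.85,0,0,0,0],[-0.95,-0.95,0,0,0,0],[-1,-1,0,0,0,0]],
  ],
)

```text
t: 9.35
eef_pos: [496.3, -45.6, 130.3]
eef_rot: [1.118, 2.936, 0.0]
wrist_force: [-0.2, 0.9, -2.9]
grip_width: 32.1
```

servo_tool(
  steps=[
    [[-0.1,-0.1,0,0,0,0.02],[-0.25,-0.25,0,0,0,0.06],[-0.4,-0.4,0,0,0,0.1],[-0.55,-0.55,0,0,0,0.14],[-0.7,-0.7,0,0,0,0.18],[-0.85,-0.85,0,0,0,0.21],[-0.95,-0.95,0,0,0,0.235],[-1,-1,0,0,0,0.242]],
  ],
)

```text
t: 10.15
eef_pos: [504.6, -186.4, 130.2]
eef_rot: [2.129, 2.31, 0.0]
wrist_force: [-0.6, -0.0, -2.6]
grip_width: 32.3
```

```bash
python3 - <<'E'
from bench import robot
from h import *
s=robot.read_state(); delta(s,[506,-263.5,130],4.6); print(s["wrist_force"],s["grip_width"])
d=wristcam(s,robot.get_image("wrist")); im=d["color"]
cv2.imwrite("pics/w5.png",im)
e=robot.get_image("top"); cv2.imwrite("pics/t5.png",e["color"])
E
```

```text
pos [ 504.6 -186.4  130.2] jaw 4.66 tilt [ 1.e-04  0.e+00 -1.e+00] t 10.15 q [-0.36  0.34  1.91  0.    0.89 -0.44]
shift/100 [-0.769 -0.049  0.002] turn/pi [ 0.     -0.      0.0003]
[-0.58159239 -0.03938669 -2.58398418] 32.2854090981506
```

View pics/w5.png

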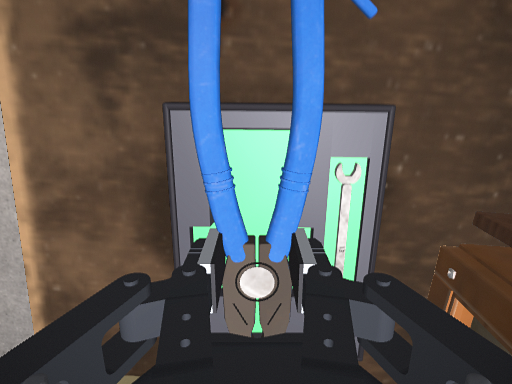

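View pics/t5.png

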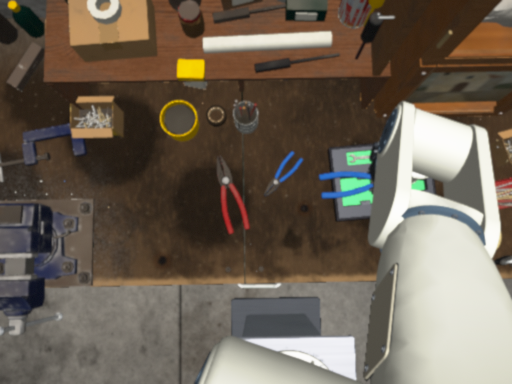

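```bash
python3 - <<'E'
import cv2
im=cv2.imread("pics/w5.png")
cv2.imwrite("pics/w5z.png",cv2.resize(im[90:290,150:410],None,fx=3,fy=3,interpolation=cv2.INTER_CUBIC))
E
```

```text
(no output)
```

View pics/w5z.png

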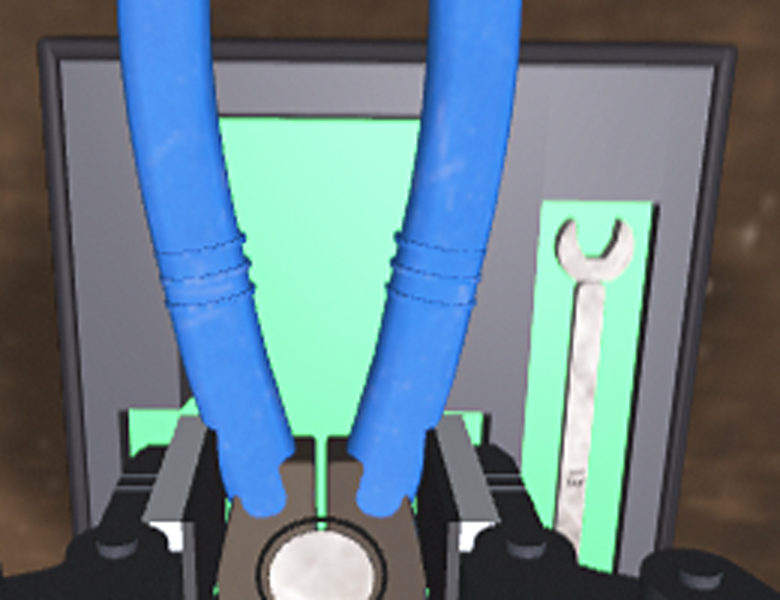

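```bash
python3 - <<'E'
from bench import robot
from h import *
s=robot.read_state(); d=wristcam(s,robot.get_image("wrist"))
f=lambda p:((p[0]+.5)/3-.5+150,(p[1]+.5)/3-.5+90)
for n,p,z in [("trL",(39,38),25),("trR",(736,46),25),("wideL",(222,117),24),("wideR",(418,118),24),("wideL10",(222,117),10),("scL",(127,409),24),("scR",(487,411),24)]:
    print(n,ray_plane(d,f(p),z).round(1))
# cam pos
print(-cv2.Rodrigues(d["rvec"])[0].T@d["tvec"])
im=d["color"].copy()
for (o,a) in [((506.4,-263.5,17),94.6)]:
    q=proj(d,frame(o,a,[(-54,40,7),(54,40,7),(54,-30,7),(-54,-30,7)])); cv2.polylines(im,[q.round().astype(int)],True,(0,0,255),1)
    q=proj(d,frame(o,a,[(-33,40,7),(-33,122,7),(33,122,7),(33,40,7)])); cv2.polylines(im,[q.round().astype(int)],True,(0,0,255),1)
cv2.imwrite("pics/w6.png",cv2.resize(im[90:290,150:410],None,fx=3,fy=3))
E
```

```text
trL [ 427.9 -123.6   25. ]
trR [ 606.3 -110.7   25. ]
wideL [ 475.6 -139.8   24. ]
wideR [ 527.1 -135.8   24. ]
wideL10 [ 474.2 -141.3   10. ]
scL [ 452.7 -225.2   24. ]
scR [ 556.3 -217.1   24. ]
[ 499.48668221 -113.47293518  272.33669257]
```

View pics/w6.png

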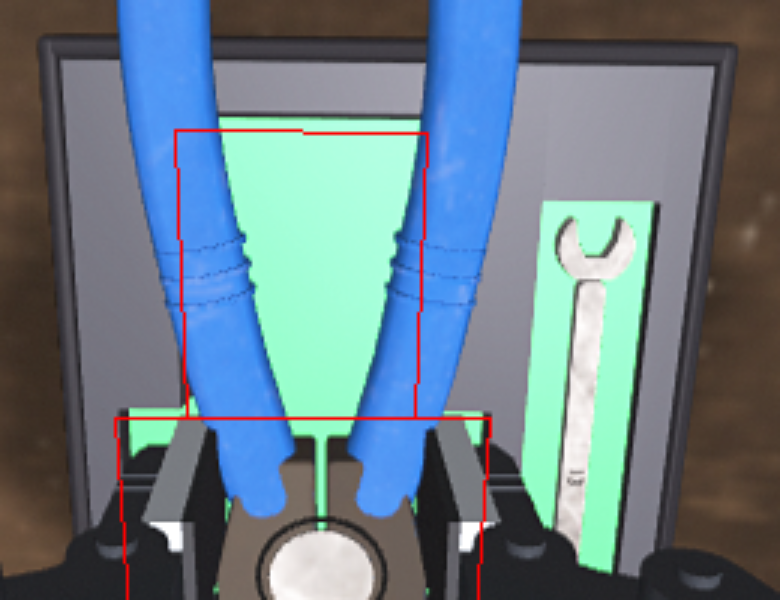

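servo_tool(
  steps=[
    [[-0.1,0,0.1,0,0,0],[-0.25,0,0.25,0,0,0],[-0.4,-0.03,0.4,0,0,0],[-0.6,-0.05,0.55,0,0,-0.001],[-0.72,-0.05,0.7,0,0,-0.001],[-0.76,-0.05,0.8,0,0,-0.001],[-0.76,-0.05,0.85,0,0,-0.001],[-0.76,-0.05,0.85,0,0,-0.001]],
  ],
)

```text
t: 11.1
eef_pos: [505.0, -261.3, 44.3]
eef_rot: [-2.122, -2.314, 0.001]
wrist_force: [0.8, 0.7, -2.5]
grip_width: 32.3
```

```bash
python3 - <<'E'
from bench import robot
from h import *
s=robot.read_state(); delta(s,[506.3,-262.5,30],4.4); print(s["wrist_force"],s["grip_width"])
d=wristcam(s,robot.get_image("wrist")); im=d["color"].copy()
e=robot.get_image("side"); cv2.imwrite("pics/s7.png",cv2.resize(e["color"][190:384,200:420],None,fx=3,fy=3))
for o,a,c in [((506.3,-262.9,17),94.4,(0,0,255))]:
    q=proj(d,frame(o,a,[(-54,40,7),(54,40,7),(54,-30,7),(-54,-30,7)])); cv2.polylines(im,[q.round().astype(int)],True,c,1)
    q=proj(d,frame(o,a,[(-33,40,7),(-33,122,7),(33,122,7),(33,40,7)])); cv2.polylines(im,[q.round().astype(int)],True,c,1)
cv2.imwrite("pics/w7.png",im)
E
```

```text
pos [ 505.  -261.3   44.3] jaw 4.98 tilt [-0.0017  0.001  -1.    ] t 11.1 q [-0.48  0.51  1.89  0.    0.75 -0.57]
shift/100 [-0.013  0.012  0.143] turn/pi [-0.0005 -0.0004  0.0032]
[ 0.83398215  0.66409746 -2.51125488] 32.27009988198713
```

View pics/w7.png

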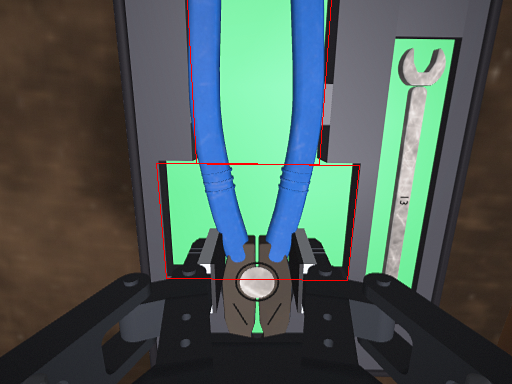

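View pics/s7.png

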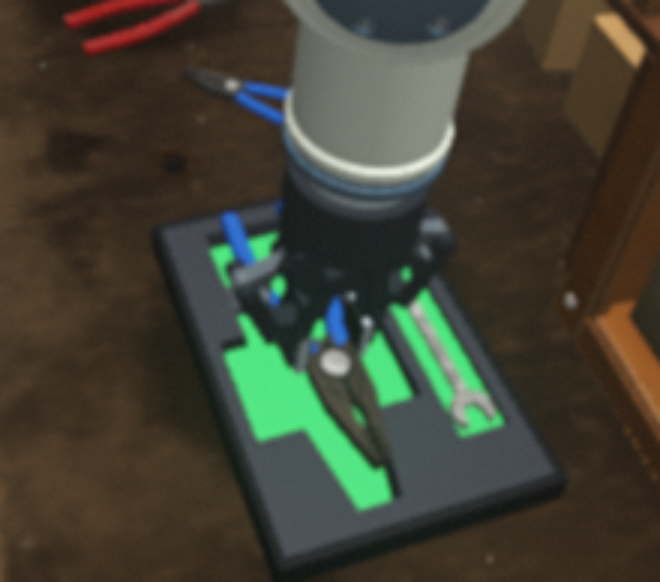

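servo_tool(
  steps=[
    [[-0.013,0.015,0,0,0,0.0032],[-0.013,0.015,0.03,0.0005,0.0004,0.0032],[-0.013,0.015,0.07,-0.0005,-0.0004,0.0032],[-0.013,0.015,0.11,-0.0005,-0.0004,0.0032],[-0.013,0.015,0.15,-0.0005,-0.0004,0.0032],[-0.013,0.015,0.19,-0.0005,-0.0004,0.0032],[-0.013,0.015,0.22,-0.0005,-0.0004,0.0032],[-0.013,0.015,0.22,-0.0005,-0.0004,0.0032]],
  ],
)

```text
t: 12.0
eef_pos: [507.0, -262.9, 22.7]
eef_rot: [2.134, 2.304, 0.0]
wrist_force: [-0.1, 1.0, -2.9]
grip_width: 32.4
```

```bash
python3 - <<'E'
from bench import robot
from h import *
s=robot.read_state(); delta(s,[506.3,-262.5,12],4.4); print(s["wrist_force"],s["torque"],s["grip_width"])
d=robot.get_image("wrist"); cv2.imwrite("pics/w8.png",d["color"])
e=robot.get_image("side"); cv2.imwrite("pics/s8.png",cv2.resize(e["color"][240:384,230:400],None,fx=4,fy=4,interpolation=cv2.INTER_CUBIC))
E
```

```text
pos [ 507.  -262.9   22.7] jaw 4.39 tilt [ 8.e-04 -7.e-04 -1.e+00] t 12.0 q [-0.48  0.55  1.89 -0.    0.7  -0.56]
shift/100 [ 0.005 -0.007  0.107] turn/pi [ 0.0002  0.0002 -0.    ]
[-0.09639616  0.99878775 -2.87009313] [-0.03469376  0.02095689  0.028127  ] 32.41158659239567
```

View pics/w8.png

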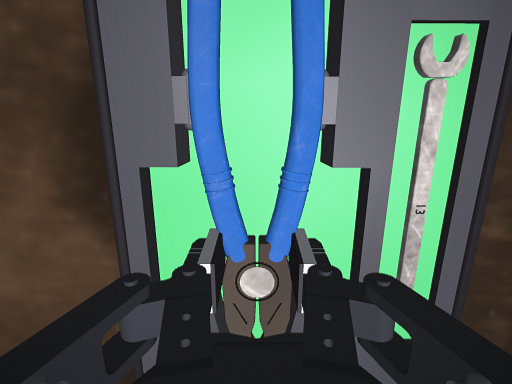

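View pics/s8.png

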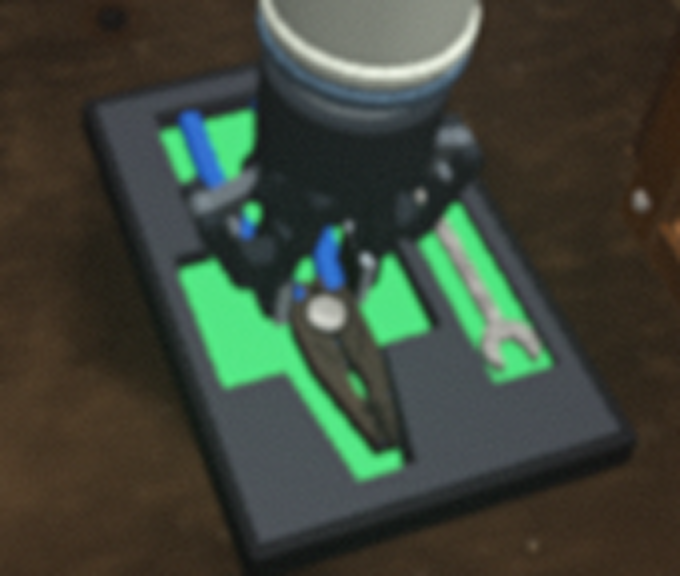

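servo_tool(
  steps=[
    [[0,0,0.01,0,0,0],[0,0,0.03,0,0,0],[0,0,0.05,0,0,0],[0,0,0.065,0,0,0],[0,0,0.08,0,0,0],[0,0,0.095,0,0,0],[0,0,0.105,0,0,0],[0,0,0.105,0,0,0]],
  ],
)

```text
t: 12.9
eef_pos: [507.3, -263.0, 12.6]
eef_rot: [2.133, 2.304, 0.0]
wrist_force: [-0.4, -0.9, -2.3]
grip_width: 32.5
```

```bash
python3 - <<'E'
from bench import robot
from h import *
s=robot.read_state(); delta(s,[506.3,-262.5,11],4.4); print(s["wrist_force"],s["torque"],s["grip_width"])
d=robot.get_image("wrist"); cv2.imwrite("pics/w9.png",d["color"])
e=robot.get_image("side"); cv2.imwrite("pics/s9.png",cv2.resize(e["color"][240:384,230:400],None,fx=4,fy=4,interpolation=cv2.INTER_CUBIC))
E
```

```text
pos [ 507.3 -263.    12.6] jaw 4.4 tilt [ 0.0015 -0.0011 -1.    ] t 12.9 q [-0.48  0.56  1.89 -0.    0.68 -0.56]
shift/100 [ 0.006 -0.01   0.016] turn/pi [0.0005 0.0004 0.    ]
[-0.38366457 -0.87401736 -2.33748901] [-0.09695448  0.01832055  0.00916842] 32.45476638480172
```

View pics/w9.png

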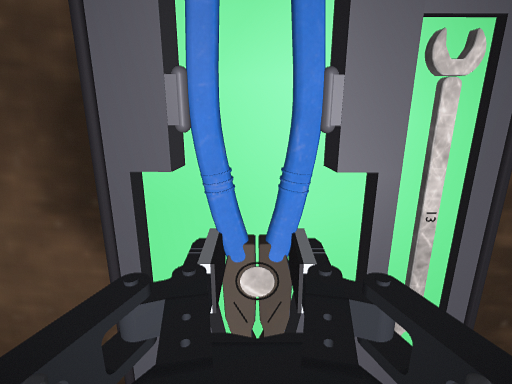

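View pics/s9.png

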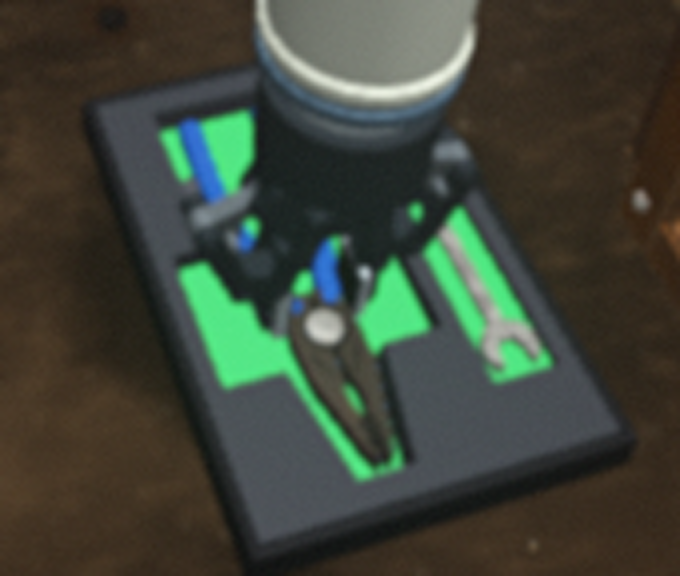

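servo_tool(
  steps=[
    [[0,0,0.01,0,0,0],[0,0,0.015,0,0,0],[0,0,0.015,0,0,0],[0,0,0.015,0,0,0],[0,0,0.015,0,0,0],[0,0,0.015,0,0,0],[0,0,0.015,0,0,0],[0,0,0.015,0,0,0]],
  ],
)

```text
t: 13.8
eef_pos: [507.3, -263.1, 11.2]
eef_rot: [2.133, 2.304, 0.0]
wrist_force: [-0.3, 0.7, -3.5]
grip_width: 32.4
```

servo_tool(
  steps=[
    [[0,0,0,0,0,0],[0,0,0,0,0,0],[0,0,0,0,0,0],[0,0,0,0,0,0],[0,0,-0.1,0,0,0],[0,0,-0.3,0,0,0],[0,0,-0.5,0,0,0],[0,0,-0.6,0,0,0]],
  ],
  grip=0.3,
)

```text
t: 14.6
eef_pos: [508.3, -263.5, 73.5]
eef_rot: [2.132, 2.302, 0.002]
wrist_force: [0.5, -0.0, 0.2]
grip_width: 55.9
```

```bash
python3 - <<'E'
from bench import robot
from h import *
s=robot.read_state(); a=np.deg2rad(94.4)
delta(s,[506.3+75*np.cos(a),-263+75*np.sin(a),60],4.4); print(s["wrist_force"],s["torque"],s["grip_width"])
d=wristcam(s,robot.get_image("wrist")); cv2.imwrite("pics/w10.png",d["color"])
e=robot.get_image("side"); cv2.imwrite("pics/s10.png",cv2.resize(e["color"][240:384,230:400],None,fx=4,fy=4,interpolation=cv2.INTER_CUBIC))
E
```

```text
pos [ 508.3 -263.5   73.5] jaw 4.4 tilt [ 0.004  -0.0023 -1.    ] t 14.6 q [-0.48  0.47  1.87 -0.    0.8  -0.56]
shift/100 [ 0.756 -0.02   0.133] turn/pi [ 0.0012  0.0008 -0.    ]
[ 0.46273381 -0.047533    0.18749247] [-0.01735839 -0.00875083 -0.02940584] 55.85576156486455
```

View pics/w10.png

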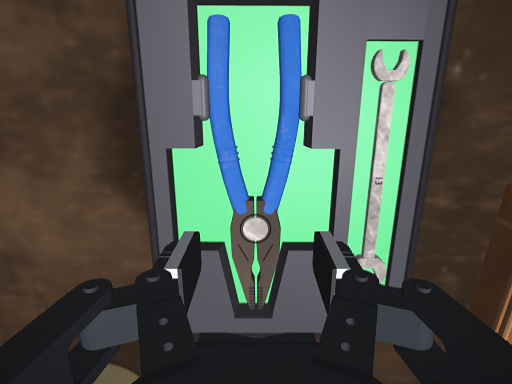

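View pics/s10.png

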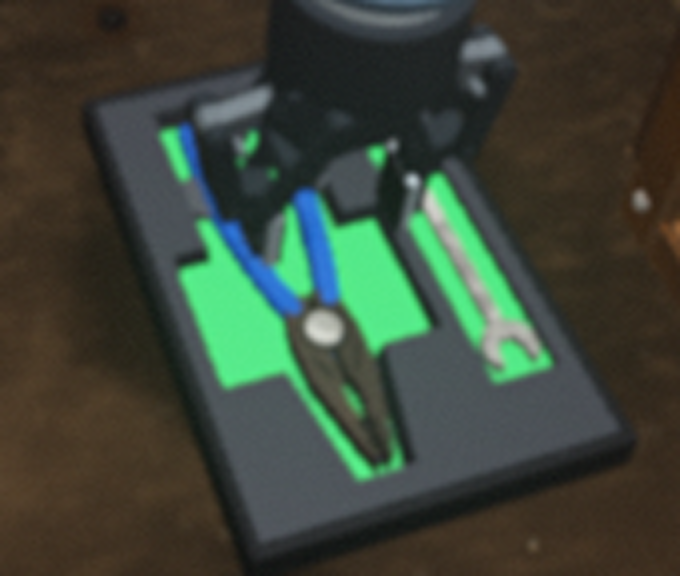

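servo_tool(
  steps=[
    [[0.15,0,0,0,0,0],[0.35,-0.02,0,0,0,0],[0.55,-0.02,0.05,0.0012,0.0008,0],[0.7,-0.02,0.15,0.0012,0.0008,0],[0.756,-0.02,0.25,0.0012,0.0008,0],[0.756,-0.02,0.33,0.0012,0.0008,0],[0.756,-0.02,0.33,0.0012,0.0008,0],[0.756,-0.02,0.33,0.0012,0.0008,0]],
  ],
  grip=-0.39,
)

```text
t: 15.5
eef_pos: [499.6, -188.2, 37.8]
eef_rot: [-2.133, -2.303, 0.002]
wrist_force: [0.0, -0.8, 0.5]
grip_width: 26.0
```

```bash
python3 - <<'E'
from bench import robot
from h import *
s=robot.read_state(); a=np.deg2rad(94.4)
delta(s,[506.3+75*np.cos(a),-263+75*np.sin(a),20],4.4); print(s["wrist_force"],s["torque"],s["grip_width"])
d=wristcam(s,robot.get_image("wrist")); cv2.imwrite("pics/w11.png",d["color"])
e=robot.get_image("side"); cv2.imwrite("pics/s11.png",cv2.resize(e["color"][240:384,230:400],None,fx=4,fy=4,interpolation=cv2.INTER_CUBIC))
E
```

```text
pos [ 499.6 -188.2   37.8] jaw 4.38 tilt [-0.0027  0.0011 -1.    ] t 15.5 q [-0.36  0.48  1.96  0.    0.7  -0.44]
shift/100 [-0.001  0.01   0.178] turn/pi [-0.0008 -0.0004 -0.0001]
[ 0.01078147 -0.81919968  0.54295059] [-0.00208627 -0.05807488 -0.00960465] 26.003206129719707
```

View pics/w11.png

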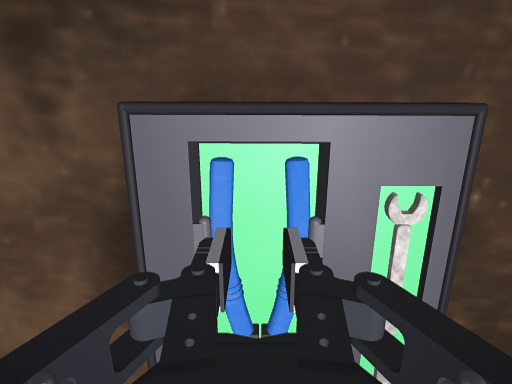

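View pics/s11.png

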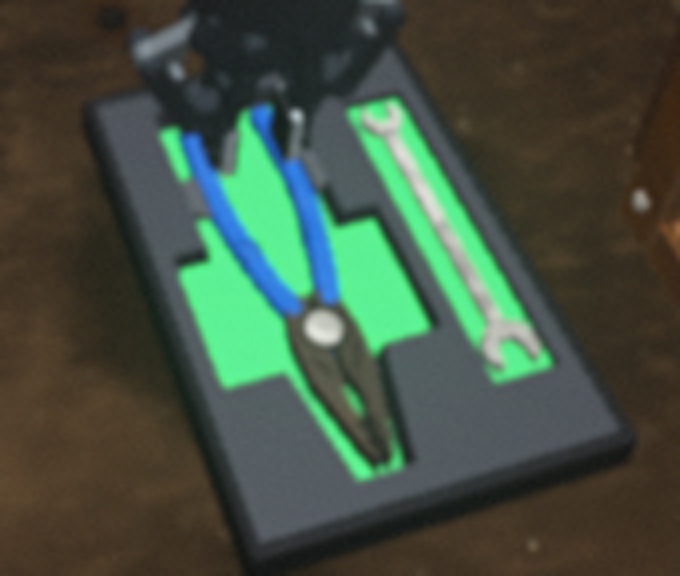

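servo_tool(
  steps=[
    [[0,0.005,0.02,0,0,0],[0,0.005,0.04,0,0,0],[0,0.005,0.06,0,0,0],[0,0.005,0.08,0,0,0],[0,0.005,0.1,0,0,0],[0,0.005,0.11,0,0,0],[0,0.005,0.12,0,0,0],[0,0.005,0.12,0,0,0]],
  ],
)

```text
t: 16.4
eef_pos: [500.0, -187.7, 26.0]
eef_rot: [-2.133, -2.303, 0.001]
wrist_force: [0.2, 0.2, -0.0]
grip_width: 26.0
```

servo_tool(
  steps=[
    [[0,0,0.01,0,0,0],[0,0,0.02,0,0,0],[0,0,0.03,0,0,0],[0,0,0.04,0,0,0],[0,0,0.05,0,0,0],[0,0,0.05,0,0,0],[0,0,0.05,0,0,0],[0,0,0.05,0,0,0]],
  ],
)

```text
t: 17.2
eef_pos: [500.2, -187.8, 22.3]
eef_rot: [-2.133, -2.303, 0.001]
wrist_force: [-3.1, 0.7, 16.7]
grip_width: 26.2
```

servo_tool(
  steps=[
    [[0,0,0.005,0,0,0],[0,0,0.01,0,0,0],[0,0,0.01,0,0,0],[0,0,0.01,0,0,0],[0,0,0.01,0,0,0],[0,0,0.01,0,0,0],[0,0,0.01,0,0,0],[0,0,0.01,0,0,0]],
  ],
)

```text
t: 18.0
eef_pos: [500.2, -187.8, 22.1]
eef_rot: [-2.133, -2.303, 0.001]
wrist_force: [-6.7, 2.7, 28.8]
grip_width: 25.9
```

```bash
python3 - <<'E'
from bench import robot
from h import *
s=robot.read_state(); a=np.deg2rad(94.4)
delta(s,[506.3+75*np.cos(a),-263+75*np.sin(a),20],4.4); print(s["wrist_force"],s["torque"],s["grip_width"])
d=wristcam(s,robot.get_image("wrist")); cv2.imwrite("pics/w12.png",d["color"])
e=robot.get_image("side"); cv2.imwrite("pics/s12.png",cv2.resize(e["color"][240:384,230:400],None,fx=4,fy=4,interpolation=cv2.INTER_CUBIC))
E
```

```text
pos [ 500.2 -187.8   22.1] jaw 4.39 tilt [-0.002  0.001 -1.   ] t 18.0 q [-0.36  0.51  1.97  0.    0.67 -0.44]
shift/100 [-0.005  0.003  0.021] turn/pi [-0.0006 -0.0004 -0.    ]
[-6.71340524  2.74519971 28.83888522] [ 0.45212409  1.52653811 -0.0061684 ] 25.888203707763683
```

View pics/w12.png

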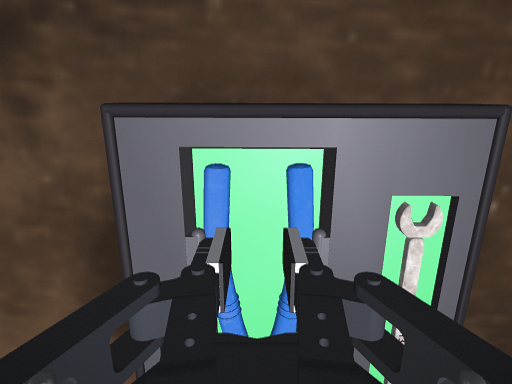

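View pics/s12.png

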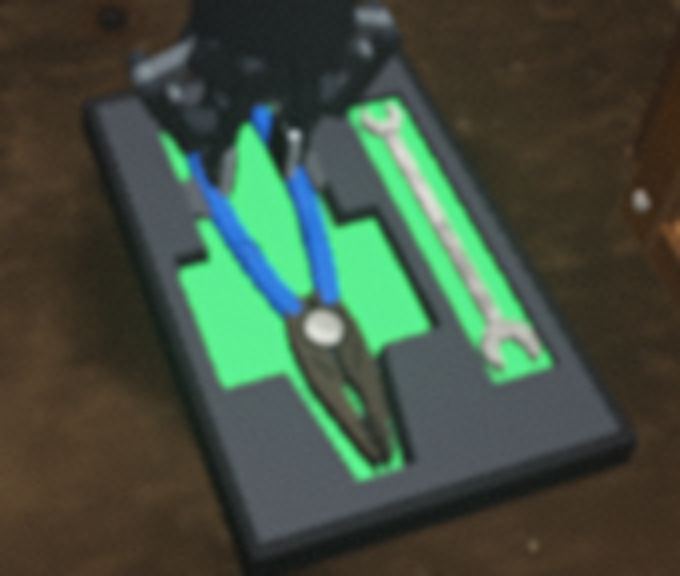

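servo_tool(
  steps=[
    [[0,0,-0.05,0,0,0],[0,0,-0.2,0,0,0],[0,0,-0.4,0,0,0],[0,0,-0.6,0,0,0],[0,0,-0.8,0,0,0],[0,0,-1,0,0,0],[0,0,-1,0,0,0],[0,0,-1,0,0,0]],
  ],
)

```text
t: 18.9
eef_pos: [500.4, -187.9, 120.2]
eef_rot: [-2.134, -2.304, 0.001]
wrist_force: [-0.2, -0.9, -0.1]
grip_width: 26.5
```

servo_tool(
  steps=[
    [[0.2,0,-0.2,0,0,0],[0.5,0,-0.2,0,0,0],[0.8,0,-0.2,0,0,0],[0.9,0,-0.2,0,0,0],[0.9,0,-0.2,0,0,0],[0.9,0,-0.2,0,0,0],[0.9,0,-0.2,0,0,0],[0.9,0,-0.2,0,0,0]],
  ],
)

```text
t: 19.7
eef_pos: [493.5, -99.0, 140.1]
eef_rot: [-2.134, -2.302, 0.001]
wrist_force: [-0.2, 0.7, -0.4]
grip_width: 25.9
```

```bash
python3 - <<'E'
from bench import robot
from h import *
s=robot.read_state(); a=np.deg2rad(94.4)
delta(s,[506.3+75*np.cos(a),-263+75*np.sin(a),20],4.4); print(s["wrist_force"])
d=wristcam(s,robot.get_image("wrist")); cv2.imwrite("pics/w13.png",d["color"])
e=robot.get_image("side"); cv2.imwrite("pics/s13.png",cv2.resize(e["color"][240:384,230:400],None,fx=4,fy=4,interpolation=cv2.INTER_CUBIC))
E
```

```text
pos [493.5 -99.  140.1] jaw 4.34 tilt [-0.0024  0.001  -1.    ] t 19.7 q [-0.2   0.28  1.97  0.    0.89 -0.28]
shift/100 [-0.896  0.005  1.2  ] turn/pi [-0.0007 -0.0004 -0.0004]
[-0.19036922  0.65937051 -0.44166562]
```

View pics/w13.png

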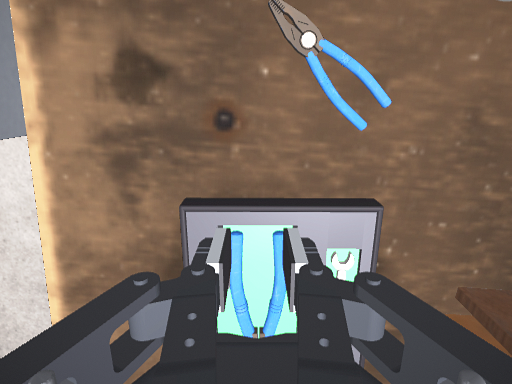

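View pics/s13.png

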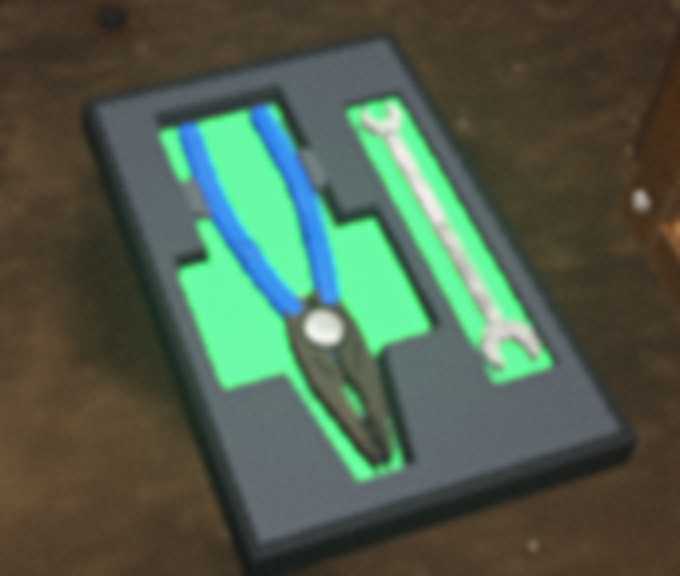

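servo_tool(
  steps=[
    [[-0.3,0,0,0,0,0],[-0.6,0,0,0,0,0],[-0.9,0,0.1,0,0,0],[-1,0,0.3,0,0,0],[-1,0,0.5,0,0,0],[-1,0,0.66,0,0,0],[-1,0,0.66,0,0,0],[-1,0,0.66,0,0,0]],
  ],
)

```text
t: 20.6
eef_pos: [500.9, -198.0, 74.3]
eef_rot: [-2.133, -2.303, 0.001]
wrist_force: [0.2, 0.1, 0.1]
grip_width: 26.0
```

servo_tool(
  steps=[
    [[-0.3,0.02,0,0,0,0],[-0.6,0.02,0,0,0,0],[-0.65,0.02,0,0,0,0],[-0.65,0.02,0,0,0,0],[-0.65,0.02,0,0,0,0],[-0.65,0.02,0,0,0,0],[-0.65,0.02,0,0,0,0],[-0.65,0.02,0,0,0,0]],
  ],
)

```text
t: 21.4
eef_pos: [507.9, -261.8, 74.2]
eef_rot: [-2.132, -2.304, 0.001]
wrist_force: [-1.0, 0.5, 0.8]
grip_width: 25.9
```

```bash
python3 - <<'E'
from bench import robot
from h import *
s=robot.read_state(); a=np.deg2rad(94.4)
delta(s,[506.3+15*np.cos(a),-263+15*np.sin(a),26],4.4); print(s["wrist_force"])
d=wristcam(s,robot.get_image("wrist")); cv2.imwrite("pics/w14.png",d["color"])
E
```

```text
pos [ 507.9 -261.8   74.2] jaw 4.44 tilt [-0.0024  0.0012 -1.    ] t 21.4 q [-0.48  0.47  1.87 -0.    0.81 -0.56]
shift/100 [ 0.139 -0.016  0.482] turn/pi [-0.0007 -0.0004  0.0002]
[-1.03034375  0.46182053  0.75045239]
```

View pics/w14.png

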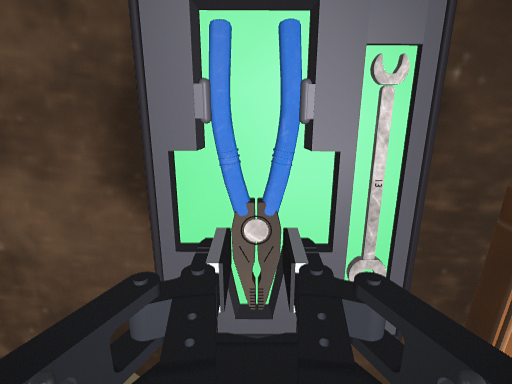

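servo_tool(
  steps=[
    [[0.05,0,0.1,0,0,0],[0.1,-0.016,0.2,0,0,0],[0.139,-0.016,0.3,0,0,0],[0.139,-0.016,0.4,0,0,0],[0.139,-0.016,0.48,0,0,0],[0.139,-0.016,0.48,0,0,0],[0.139,-0.016,0.48,0,0,0],[0.139,-0.016,0.48,0,0,0]],
  ],
)

```text
t: 22.25
eef_pos: [505.4, -248.9, 26.4]
eef_rot: [-2.134, -2.304, 0.001]
wrist_force: [0.2, 0.1, -0.8]
grip_width: 25.9
```

servo_tool(
  steps=[
    [[0,0,0.01,0,0,0],[0,0,0.02,0,0,0],[0,0,0.03,0,0,0],[0,0,0.04,0,0,0],[0,0,0.05,0,0,0],[0,0,0.05,0,0,0],[0,0,0.05,0,0,0],[0,0,0.05,0,0,0]],
  ],
)

```text
t: 23.05
eef_pos: [505.4, -248.8, 22.5]
eef_rot: [-2.133, -2.304, 0.001]
wrist_force: [-4.6, 1.7, 17.3]
grip_width: 26.0
```

servo_tool(
  steps=[
    [[0,0,-0.1,0,0,0],[0,0,-0.2,0,0,0],[0.2,0,-0.2,0,0,0],[0.5,0,-0.2,0,0,0],[0.7,0,-0.2,0,0,0],[0.7,0,-0.2,0,0,0],[0.7,0,-0.15,0,0,0],[0.7,0,-0.1,0,0,0]],
  ],
)

```text
t: 23.85
eef_pos: [500.4, -179.6, 31.2]
eef_rot: [-2.134, -2.304, 0.001]
wrist_force: [0.0, 1.0, 1.1]
grip_width: 26.3
```

servo_tool(
  steps=[
    [[0,0,0.04,0,0,0],[0,0,0.07,0,0,0],[0,0,0.08,0,0,0],[0,0,0.085,0,0,0],[0,0,0.085,0,0,0],[0,0,0.085,0,0,0],[0,0,0.085,0,0,0],[0,0,0.085,0,0,0]],
  ],
)

```text
t: 24.65
eef_pos: [499.9, -178.8, 22.8]
eef_rot: [-2.133, -2.303, 0.001]
wrist_force: [-0.2, 0.1, 1.5]
grip_width: 26.4
```

servo_tool(
  steps=[
    [[0,0,0.005,0,0,0],[0,0,0.01,0,0,0],[0,0,0.015,0,0,0],[0,0,0.015,0,0,0],[0,0,0.015,0,0,0],[0,0,0.015,0,0,0],[0,0,0.015,0,0,0],[0,0,0.015,0,0,0]],
  ],
)

```text
t: 25.45
eef_pos: [500.1, -178.9, 22.3]
eef_rot: [-2.133, -2.304, 0.001]
wrist_force: [-3.9, 1.9, 16.4]
grip_width: 26.0
```

servo_tool(
  steps=[
    [[0,0,-0.05,0,0,0],[0,0,-0.2,0,0,0],[0,0,-0.4,0,0,0],[0,0,-0.6,0,0,0],[0,0,-0.8,0,0,0],[0,0,-1,0,0,0],[0,0,-1,0,0,0],[0,0,-1,0,0,0]],
  ],
)

```text
t: 26.25
eef_pos: [500.0, -178.9, 121.2]
eef_rot: [-2.133, -2.304, 0.001]
wrist_force: [-0.1, -0.1, -0.2]
grip_width: 25.7
```

servo_tool(
  steps=[
    [[0.3,0,0,0,0,0],[0.6,0,0,0,0,0],[0.9,0,0,0,0,0],[1,0,0,0,0,0],[1,0,0,0,0,0],[1,0,0,0,0,0],[1,0,0,0,0,0],[1,0,0,0,0,0]],
  ],
)

```text
t: 27.05
eef_pos: [492.4, -80.2, 121.2]
eef_rot: [-2.134, -2.302, 0.001]
wrist_force: [0.0, 0.1, -0.2]
grip_width: 26.1
```

```bash
python3 - <<'E'
from bench import robot
from h import *
s=robot.read_state(); print(s["eef_pos"],s["wrist_force"],s["t"])
e=robot.get_image("top"); cv2.imwrite("pics/t15.png",cv2.resize(e["color"][120:280,190:450],None,fx=3,fy=3,interpolation=cv2.INTER_CUBIC))
e=robot.get_image("side"); cv2.imwrite("pics/s15.png",cv2.resize(e["color"][240:384,230:400],None,fx=4,fy=4,interpolation=cv2.INTER_CUBIC))
E
```

```text
[492.42432061 -80.15585965 121.22961985] [ 0.02289777  0.11759492 -0.2389374 ] 27.05
```

View pics/t15.png

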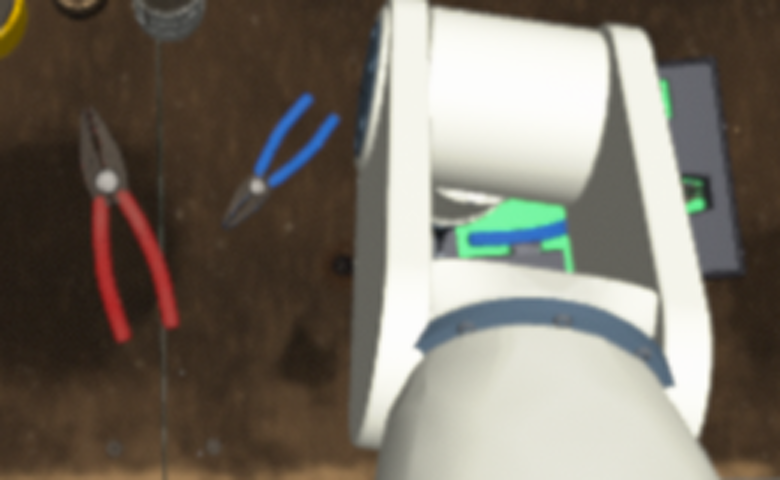

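View pics/s15.png

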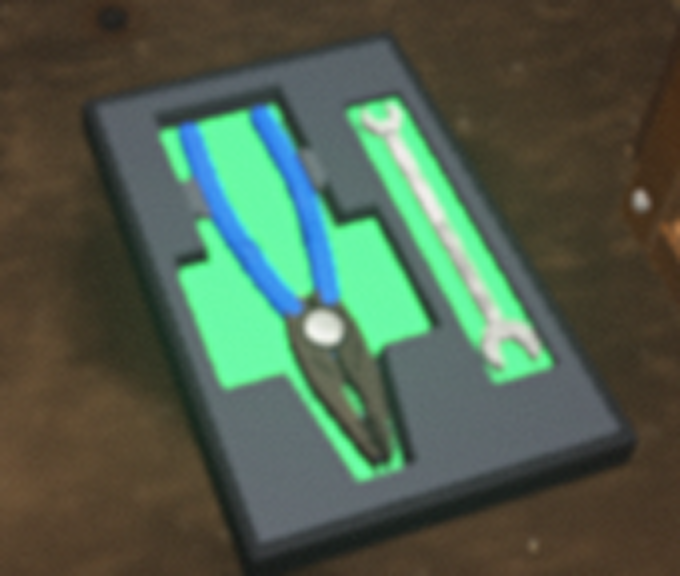

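The blue pliers lie in the pocket with the nose in the narrow end. The red pair and the small blue pair have not moved, and the robot is clear of everything.

```bash
python3 - <<'E'
from bench import robot
print(robot.job_done())
E
```

```text
the job is handed in; nothing more can be done
None
```

The large blue-handled pliers are in their cut-out, nose in the narrow end, and I handed the job in at about 27 s. I gripped them at the waist, carried them over, released them just above the tray floor, then pressed the handles down.

- **Flatness:** I checked it by touch, with the same finger opening each time, at three places:

| Place along the pliers | Tool height at contact (mm) | Push (N) |
|---|---|---|
| Handles, at the lips | 22.3 | 16.7 |
| Just behind the waist | 22.5 | 17.3 |
| Handles, pressed again | 22.3 | 16.4 |

- **Handles stayed down:** on the second touch they had not sprung back up. The hardest push was about 29 N.
- **Nose:** I did not touch it directly. The last side picture shows it lying in the tapered end of the cut-out.
- **Other things:** the red pliers and the small blue pliers look unmoved in the last top picture. The robot was clear of everything, with about 0 N at the wrist.
- **Mismatches:** the wrist camera measured the scoop at about 104 mm wide against the stated 108. The top camera measured the cut-out about 6 mm too long. The placing stayed within the play.

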